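Sort the sample vials into the stands of their cap colour

TASK

Sort the four small glass vials on the bench: stand each red-capped vial in a red stand and each black-capped vial in a black stand, one vial to a stand, upright on the floor of the well. Carry them upright without tipping any over, and leave the square white bottle where it stands.

Things in the scene. Friction and masses are not known exactly. Their poses are not given: they have to be found in the camera images.
- red_vial_1: Loose upright round glass vial with a ribbed red screw cap and a pink liquid: glass body 22 mm in diameter, 51 mm tall with cap, about 16 g. The cap is no wider than the body. Pinch it round the body from above, 25 to 40 mm above its foot. Origin at the centre of its underside, z up along its axis. The other red-capped vial does the same service.
- red_vial_2: Loose upright round glass vial with a ribbed red screw cap and a pink liquid: glass body 22 mm in diameter, 51 mm tall with cap, about 16 g. The cap is no wider than the body. Pinch it round the body from above, 25 to 40 mm above its foot. Origin at the centre of its underside, z up along its axis. The other red-capped vial does the same service.
- black_vial_1: Loose upright round glass vial with a ribbed black screw cap and a cream-coloured liquid: glass body 22 mm in diameter, 51 mm tall with cap, about 16 g. The cap is no wider than the body. Pinch it round the body from above, 25 to 40 mm above its foot. Origin at the centre of its underside, z up along its axis. The other black-capped vial does the same service.
- black_vial_2: Loose upright round glass vial with a ribbed black screw cap and a clear liquid: glass body 22 mm in diameter, 51 mm tall with cap, about 16 g. The cap is no wider than the body. Pinch it round the body from above, 25 to 40 mm above its foot. Origin at the centre of its underside, z up along its axis. The other black-capped vial does the same service.
- red_stand_1: Heavy round red plastic cup-shaped stand for one vial, fixed where it stands for this run: 60 mm outside diameter, round well 44 mm wide open at the top, rim 18 mm high, well floor 6 mm above the bench (white pad on it). Origin at the centre of its underside on the bench, z up; its yaw is of no account.
- red_stand_2: Heavy round red plastic cup-shaped stand for one vial, fixed where it stands for this run: 60 mm outside diameter, round well 44 mm wide open at the top, rim 18 mm high, well floor 6 mm above the bench (white pad on it). Origin at the centre of its underside on the bench, z up; its yaw is of no account.
- black_stand_1: Heavy round black plastic cup-shaped stand for one vial, fixed where it stands for this run: 60 mm outside diameter, round well 44 mm wide open at the top, rim 18 mm high, well floor 6 mm above the bench (white pad on it). Origin at the centre of its underside on the bench, z up; its yaw is of no account.
- black_stand_2: Heavy round black plastic cup-shaped stand for one vial, fixed where it stands for this run: 60 mm outside diameter, round well 44 mm wide open at the top, rim 18 mm high, well floor 6 mm above the bench (white pad on it). Origin at the centre of its underside on the bench, z up; its yaw is of no account.
- reagent_bottle: Loose square white sample bottle with a black cap, 49 x 49 mm, 116 mm tall, not one of the vials: stays where it stands, right of the work. Origin at the centre of its underside. Nothing else on the bench within 120 mm of a vial or stand is taller than 66 mm (further back and to the sides stands equipment about 200 mm high); a marker and tweezers lie loose between the vials and stands.
There are look-alikes about, which are no part of the job. Leave any turquoise look-alike of the black_vial_1 alone.

How it is judged:
By the outcome, as a careful person would: the job done as asked, in the order asked, and still so for the second after the job is handed in, with the robot touching nothing.
It also fails if it takes over 93 s, if anything falls off the work surface, if the arm or the gripper's body presses on something with over 40 N, if the wrist force passes 120 N, or if a joint passes its speed limit or range.

ROBOT

A 6-joint arm with a two-finger parallel gripper is mounted at the origin on a cart in front of the work surface, level with it; the furniture and walls round the work are solid. World frame = base frame: x ahead of the robot, y to its left, z up, the work surface at z = 0. Lengths are in m, angles in rad, forces in N, time in s.
With the tool pointing down it reaches from about 0.275 to 0.775 m from the base axis. Payload 14.6 kg.
Tool frame: the origin (TCP) lies at the very end of the fingers, on their centre line; the grasp point (between the pads) lies 19 mm behind it (r.hold_point_z is the distance from the TCP to the grasp point, in m); z points along the fingers, y is the line along which they close (so a half turn about z gives the same grasp; the last joint's range is limited). The gripper opens to 85 mm and grips with 20 to 120 N. Pads are 22 mm wide; open, the fingers measure 114 mm over their backs; the gripper's body (76 mm by 85 mm) begins 54 mm behind the grasp point. The pads swing forward as they close: fully open they stand 13 mm farther back than shut.
Start: joints at [-1.294, 0.263, -0.048, 1.259, 0, 1.415], TCP at [0.22, -0.477, 0.231] pointing down, gripper open.
Joint ranges: [-2.65, 2.65], [-0.89, 1.7], [-1.18, 1.37], [-2.13, 2.11], [-1.35, 1.29], [-3.14, 3.14]. Speed limits (rad/s): [1.89, 1.89, 2.57, 2.79, 3.14, 3.14].

INTERFACE

Orientations are given as a rotation vector (axis times angle).
In Python, from rig import r, solver, sensors, vision gives the robot as it stands. Calls block until the motion is done:
- r.move_to(position, orientation): joint-space move of the TCP to a pose.
- r.move_linear(position, ori=None, velocity=0.15, until_force=None): straight line of the TCP; ori=None keeps the orientation; velocity is the mean speed in m/s. With until_force (N) it stops when the force on the tool has changed by that much, and returns True; else False.
- r.set_joints(angles): joint-space move.
- r.set_gripper(opening, squeeze=None): opening from 0.0 (shut) to 1.0 (fully open); squeeze is the grip in N (None keeps the last); returns when the fingers have stopped.
- r.sleep(seconds).
- solver.ik(position, orientation): joint angles nearest the present ones, or None.
- sensors.sense(): the state.
- vision.capture(name): name is "scene" or "top"; returns (picture, depth): 384x512x3 uint8, red, green, blue; 384x512 float32, m along the optical axis (not along the pixel's ray), 0 where there is no reading.
- vision.calibration(name): a dict with "mtx" (3x3 intrinsics, pixels), "R" (3x3) and "t" (3): a world point X has camera coordinates R X + t. Camera axes: x right, y down, z forward; pixel columns grow to the right and rows downward; lengths in m; the calibration is good to about 2 mm. A picture is of the moment at which its call begins. calibration takes no time and is no camera call.
A pose or a line that the arm cannot do raises r.Unreachable and nothing moves.
- r.hand_in(): hands the job in, once; it reports no verdict.
Trained networks look in the newest picture that a camera, given by its name, has taken for a name from the list of things; names that differ only in an ending like _2 or _b are one class to them, and where a whole thing is asked for, a point or a joint stands for the part that bears it (a point fixed in the world has none). Each returns a list of dicts, best first, with "p" (0 to 1); they miss things now and then, are a little off and sometimes report something else, mostly with a low value. They report only what shows in the picture. A call takes as long as a camera call. They do not tell look-alikes from the thing itself.
- vision.find_in(camera, label): "position" ([x, y, z] in m, in world coordinates, good to about 4 mm: the middle of the surface that is visible of it).
The state is a dict: "time_s": time; "joints": joint angles; "dq": joint speeds; "joint_torque": joint torques, N m; "tool_pos": TCP position; "orientation": TCP orientation; "ft_force": force on the tool from outside, world axes, zero at the start; "wrist_torque": the same for the moment, N m; "gripper_width": opening from 0.0 (shut) to 1.0 (fully open).
Only numpy, scipy, OpenCV 4.12 (cv2) and the standard library are available. Lean on these libraries where they do the work, as an engineer would, in place of code of your own. Each camera call takes 0.05 s, during which the arm holds its last target. There are 200 camera calls.

## Working session

There is one attempt and no reset: what is moved stays moved. The work goes in short steps, each a Python script; the robot and the scene stay as the last script left them, time stands still between calls to the robot, and variables do not carry over. Pictures are saved under pics/ and viewed, on a budget of 14 in all, crops included, one or two more only if the job needs it, and the job is handed in when it is done.

```bash
ls; mkdir -p pics
cat > h.py <<'E'
from rig import r, solver, sensors, vision
import numpy as np, cv2
def save(n,im): cv2.imwrite('pics/'+n+'.png',cv2.cvtColor(im,cv2.COLOR_RGB2BGR))
def cloud(cam,d):
    c=vision.calibration(cam);K=c["mtx"];v,u=np.indices(d.shape)
    P=np.stack([(u-K[0,2])/K[0,0]*d,(v-K[1,2])/K[1,1]*d,d],-1)
    return (P-np.array(c["t"]))@np.array(c["R"])
def px(cam,X):
    c=vision.calibration(cam);p=np.array(c["mtx"])@(np.array(c["R"])@X+np.array(c["t"]));return (p[:2]/p[2]).round()
E
python3 - <<'E'
from h import *
for c in("scene","top"):
    im,d=vision.capture(c);save(c,im);np.save(c+'.npy',d);np.save(c+'_im.npy',im)
    cal=vision.calibration(c);print(c,-np.array(cal["R"]).T@cal["t"],cal["mtx"][0][0])
    for l in("red_vial_1","black_vial_1","red_stand_1","black_stand_1","reagent_bottle"):
        for o in vision.find_in(c,l):print(l,round(o["p"],2),np.round(o["position"],3),px(c,np.array(o["position"])))
print(sensors.sense()["time_s"],sensors.sense()["orientation"])
E
```

```text
pics
scene [-0.27031627 -0.51571889  0.59138577] 412.49452979844847
red_vial_1 0.66 [ 0.42  -0.2    0.031] [298. 236.]
red_vial_1 0.49 [0.578 0.191 0.028] [203. 170.]
black_vial_1 0.75 [ 0.43  -0.074  0.033] [252. 218.]
black_vial_1 0.51 [ 0.434 -0.141  0.027] [277. 227.]
red_stand_1 0.93 [0.427 0.041 0.013] [214. 212.]
reagent_bottle 0.67 [ 0.43  -0.413  0.052] [395. 257.]
top [ 0.41111959 -0.05815371  1.27088081] 365.4322549753929
red_vial_1 0.49 [ 0.429 -0.196  0.052] [307. 212.]
red_vial_1 0.37 [0.586 0.191 0.045] [191. 169.]
red_stand_1 0.8 [0.588 0.324 0.01 ] [156. 171.]
red_stand_1 0.68 [0.429 0.047 0.003] [236. 214.]
red_stand_1 0.41 [ 0.427 -0.195  0.052] [307. 213.]
black_stand_1 0.69 [0.452 0.188 0.011] [195. 208.]
black_stand_1 0.5 [0.458 0.302 0.006] [162. 208.]
reagent_bottle 0.51 [ 0.455 -0.392  0.084] [369. 203.]
0.6 [3.06863464e+00 6.73028844e-01 1.78569983e-05]
```

Run:
```python
from h import *
a=np.load('top_im.npy');save('topz',cv2.resize(a[130:260,110:400],(800,359),interpolation=2))
a=np.load('scene_im.npy');save('scz',cv2.resize(a[100:310,110:430],(800,525),interpolation=2))
```

```text
(no output)
```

View pics/topz.png

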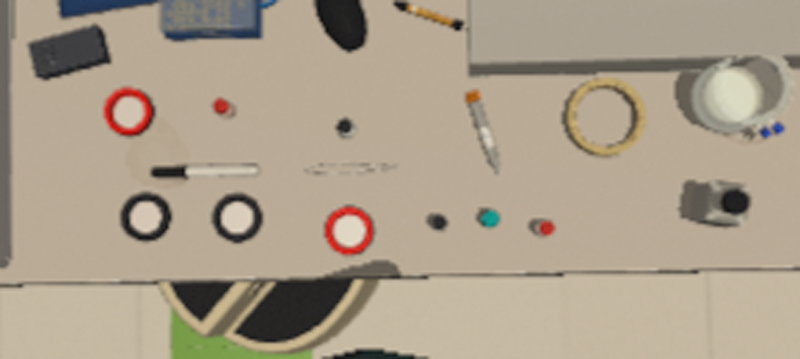

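View pics/scz.png

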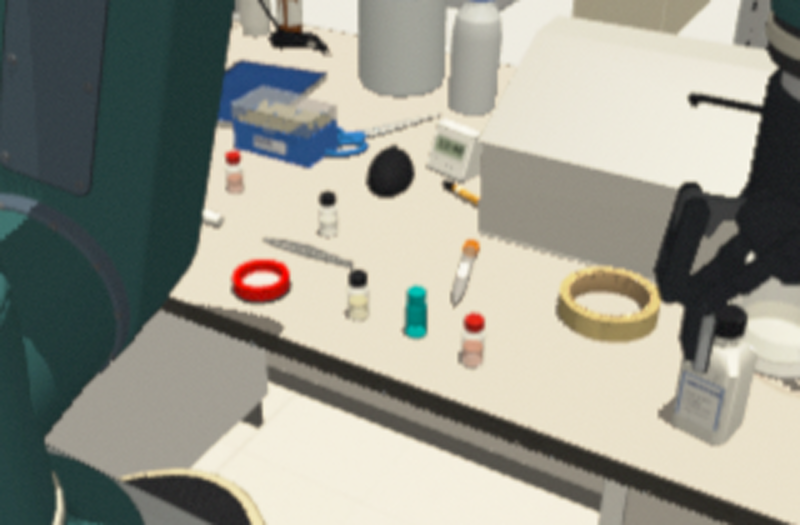

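View pics/top.png

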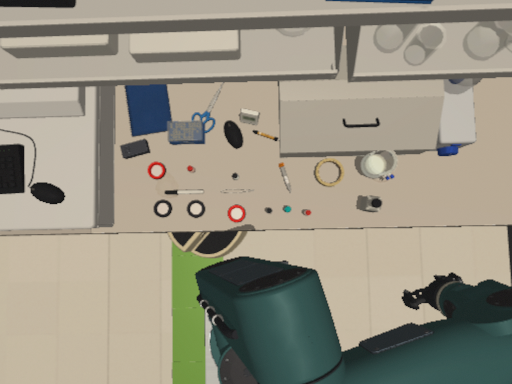

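Candidates (full top picture):
- Red caps: (307,212) and (191,169).
- Black caps: (269,210), cream, and (235,176), clear.
- Look-alikes to avoid: the turquoise vial at (287,208), the orange-capped tube at (281,165) and the bottle cap at (376,203).

Stands: red at (157,171) and (236,214), black at (163,208) and (196,209). Next I'll measure them by colour.

```bash
cat >> h.py <<'E'
def ray(cam,uv,z):
    c=vision.calibration(cam);R=np.array(c["R"]);C=-R.T@np.array(c["t"])
    d=R.T@np.linalg.inv(c["mtx"])@[uv[0],uv[1],1];return C+d*(z-C[2])/d[2]
def blob(cam,im,g,z,kind,rad=14):
    hsv=cv2.cvtColor(im,cv2.COLOR_RGB2HSV).astype(int);h,s,v=hsv[...,0],hsv[...,1],hsv[...,2]
    m=((h<8)|(h>172))&(s>150) if kind=='r' else v<80
    yy,xx=np.indices(m.shape);m&=np.hypot(xx-g[0],yy-g[1])<rad
    n,l,st,cen=cv2.connectedComponentsWithStats(m.astype(np.uint8))
    k=1+np.argmax(st[1:,4]);x,y,w,hh,a=st[k]
    return ray(cam,[x+(w-1)/2,y+(hh-1)/2],z)[:2],ray(cam,cen[k],z)[:2],(w,hh,a)
E
python3 - <<'E'
from h import *
t=np.load('top_im.npy');s=np.load('scene_im.npy')
P=cloud('top',np.load('top.npy'))
for n,k,g,z,rd in[('redA','r',(307,212),.051,7),('redB','r',(191,169),.051,7),('blkA','b',(269,210),.051,7),('blkB','b',(235,176),.051,7),
  ('rs1','r',(236,214),.018,14),('rs2','r',(157,171),.018,14),('bs1','b',(196,209),.018,14),('bs2','b',(163,208),.018,14)]:
    b=blob('top',t,g,z,k,rd);print(n,'top',*[np.round(x,3) for x in b], 'zmax',P[g[1]-6:g[1]+7,g[0]-6:g[0]+7,2].max().round(3))
c=lambda u,v:(110+u*.4,100+v*.4)
for n,k,g,z,rd in[('redA','r',c(474,321),.045,7),('redB','r',c(233,157),.045,7),('blkA','b',c(358,277),.045,6),('blkB','b',c(327,198),.045,6),('rs1','r',c(262,280),.012,16)]:
    b=blob('scene',s,g,z,k,rd);print(n,'scene',*[np.round(x,3) for x in b])
save('close',np.hstack([cv2.resize(x,(390,390),interpolation=2) for x in (t[160:225,225:320][:,:65+30],s[160:250,200:315])]))
E
```

```text
redA top [ 0.431 -0.198] [ 0.43  -0.197] [ 5  5 17] zmax 0.057
redB top [0.588 0.194] [0.587 0.195] [ 5  5 18] zmax 0.056
blkA top [ 0.44  -0.069] [ 0.44  -0.068] [ 5  5 17] zmax 1.271
blkB top [0.559 0.046] [0.559 0.045] [ 5  4 16] zmax 1.271
rs1 top [0.433 0.044] [0.433 0.043] [ 17  17 105] zmax 1.271
rs2 top [0.588 0.32 ] [0.588 0.32 ] [ 17  17 113] zmax 1.271
bs1 top [0.45  0.182] [0.45  0.182] [ 17  17 104] zmax 1.271
bs2 top [0.456 0.298] [0.455 0.298] [ 18  17 111] zmax 1.271
redA scene [ 0.429 -0.199] [ 0.431 -0.198] [ 7  7 40]
redB scene [0.591 0.198] [0.59  0.199] [ 5  4 18]
blkA scene [ 0.44  -0.069] [ 0.439 -0.069] [ 6  7 31]
blkB scene [0.561 0.044] [0.56  0.044] [ 5  5 21]
rs1 scene [0.429 0.041] [0.429 0.041] [ 23  17 236]
```

View pics/close.png

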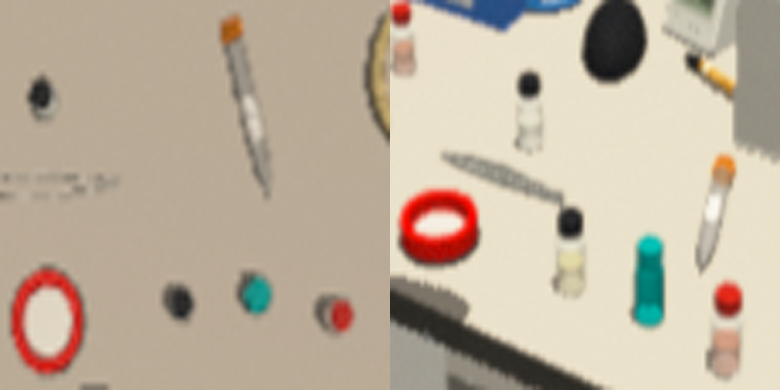

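The pictures agree. The crop shows the cream-filled black cap at left (178,302), the turquoise decoy at (257,295) and the red cap at (340,316). The two cameras match within 4 mm. I'll start with the near red vial.

```bash
cat >> h.py <<'E'
from scipy.spatial.transform import Rotation as Ro
def ori(axis,p):
    y0=np.array([1,0,0.]) if axis=='x' else np.array([0,1,0.]);best=None
    q0=np.array(sensors.sense()["joints"])
    for s in(1,-1):
        y=s*y0;z=np.array([0,0,-1.]);o=Ro.from_matrix(np.stack([np.cross(y,z),y,z],1)).as_rotvec()
        q=solver.ik(p,o)
        if q is not None:
            c=abs(np.array(q)-q0).max()
            if best is None or c<best[0]:best=(c,o)
    return best[1]
ZG,ZC=0.018,0.12
def st(m):
    s=sensors.sense();print(m,round(s["time_s"],1),np.round(s["tool_pos"],3),'w',round(s["gripper_width"],3),np.round(s["ft_force"],1))
def pick(p,axis):
    up=[p[0],p[1],ZC];o=ori(axis,up)
    r.move_to(up,o);r.set_gripper(0.62,25);st('above')
    print('hit' if r.move_linear([p[0],p[1],ZG],velocity=.12,until_force=8) else '-')
    r.set_gripper(0.0,25);st('grip')
    r.move_linear(up,velocity=.12);st('lift')
def place(p):
    r.move_linear([p[0],p[1],ZC],velocity=.18)
    r.move_linear([p[0],p[1],.032],velocity=.12)
    print('touch',r.move_linear([p[0],p[1],ZG+.0055],velocity=.03,until_force=3));st('down')
    r.set_gripper(0.5);st('rel')
    r.move_linear([p[0],p[1],ZC],velocity=.15);st('up')
E
python3 - <<'E'
from h import *
p=[.430,-.198,.2];r.move_to(p,ori('x',p));st('hi')
pick((.430,-.198),'x')
im,_=vision.capture('scene');save('g1',cv2.resize(im[100:310,110:430],(800,525),interpolation=2))
E
```

```text
hi 1.9 [ 0.43  -0.199  0.2  ] w 1.0 [-0.3  0.2  0.1]
above 2.8 [ 0.43  -0.198  0.121] w 0.621 [ 0.9  0.2 -0.5]
-
grip 4.1 [ 0.43  -0.198  0.019] w 0.251 [-0.4  0.3  5.5]
lift 5.1 [ 0.43  -0.198  0.119] w 0.25 [ 0.2 -0.5 -1.1]
```

View pics/g1.png

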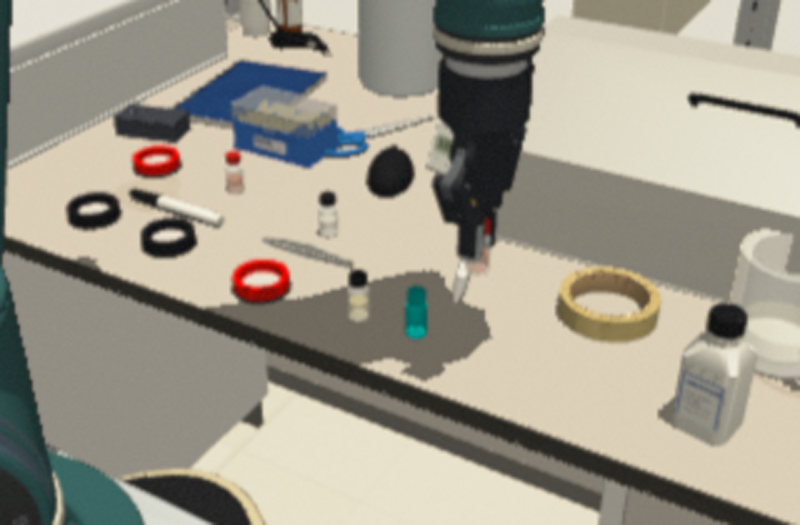

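The vial is held upright at crop (480,245), and a grip width of 21 mm is right for it. All four stands now show in the scene view. I'll place it.

Run:
```python
from h import *
place((.431,.043))
im,_=vision.capture('scene');save('p1',cv2.resize(im[100:310,110:430],(800,525),interpolation=2))
c=lambda u,v:(110+u*.4,100+v*.4)
for n,k,g in[('rs2','r',(157,160)),('bs1','b',(168,238)),('bs2','b',(93,210))]:
    b=blob('scene',im,c(*g),.012,k,14);print(n,*[np.round(x,3) for x in b])
```

```text
touch True
down 7.9 [0.431 0.043 0.024] w 0.248 [-0.1  0.9 -0.2]
rel 8.2 [0.431 0.043 0.024] w 0.5 [-0.  -0.8  0.3]
up 9.0 [0.431 0.043 0.119] w 0.5 [-0.7  0.1 -0.4]
rs2 [0.588 0.322] [0.586 0.32 ] [ 19  12 153]
bs1 [0.449 0.181] [0.446 0.178] [ 22  18 258]
bs2 [0.45  0.296] [0.449 0.295] [ 21  15 188]
```

View pics/p1.png

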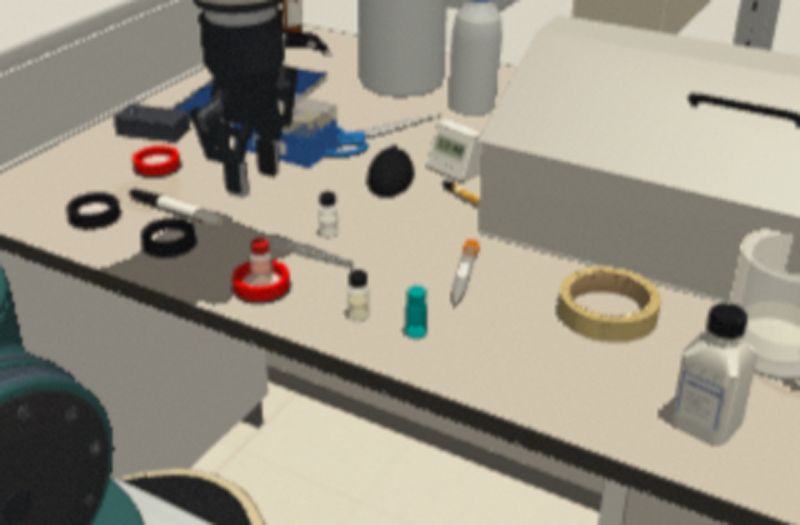

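The first vial stands upright in the red stand at crop (260,262). The scene view confirms the other stand positions. I'll do the rest the same way.

Run:
```python
from h import *
for src,dst,ax in[((.440,-.069),(.449,.181),'x'),((.588,.196),(.588,.321),'y'),((.560,.045),(.453,.297),'y')]:
    pick(src,ax)
    w=sensors.sense()["gripper_width"]
    if not .2<w<.32: print('BAD GRIP');break
    place(dst)
    if src[0]==.440:
        im,_=vision.capture('scene');print('blkA cap',blob('scene',im,px('scene',np.array([*dst,.051])),.051,'b',6))
r.move_linear([*dst,.2])
p=[.22,-.477,.231]
r.set_joints([-1.294,0.263,-0.048,1.259,0,1.415]);st('home')
for c,(a,b,e,f) in(("scene",(100,310,110,430)),("top",(130,260,110,400))):
    im,_=vision.capture(c);save('f_'+c,cv2.resize(im[a:b,e:f],None,fx=2.5,fy=2.5,interpolation=2))
    if c=='top':
        for n,k,x in[('r','r',(.431,.043)),('r','r',(.588,.321)),('b','b',(.449,.181)),('b','b',(.453,.297))]:
            print(n,x,blob(c,im,px(c,np.array([*x,.057])),.057,k,5))
```

```text
above 9.8 [ 0.44  -0.068  0.12 ] w 0.619 [-0.4  0.7  0.1]
-
grip 11.2 [ 0.44  -0.069  0.018] w 0.248 [-1.5  1.4  5.4]
lift 12.2 [ 0.44  -0.069  0.119] w 0.249 [-0.2  1.   0. ]
touch True
down 15.0 [0.449 0.181 0.024] w 0.248 [ 0.7 -0.4  0.1]
rel 15.3 [0.449 0.181 0.024] w 0.502 [ 0.7 -0.2  0.4]
up 16.1 [0.449 0.181 0.119] w 0.499 [-0.5 -0.5  0.2]
blkA cap (array([0.4547239 , 0.18904608]), array([0.45191879, 0.18669229]), (np.int32(9), np.int32(8), np.int32(50)))
above 17.8 [0.588 0.196 0.12 ] w 0.622 [0.1 0.4 0.3]
-
grip 19.2 [0.588 0.196 0.019] w 0.246 [-0.7 -0.5  6.7]
lift 20.2 [0.588 0.196 0.119] w 0.248 [-0.3 -0.7 -0.6]
touch True
down 22.2 [0.588 0.321 0.024] w 0.245 [0.8 0.7 2.1]
rel 22.6 [0.588 0.321 0.024] w 0.503 [ 0.2  0.5 -0. ]
up 23.4 [0.588 0.321 0.119] w 0.501 [-0.1  0.3 -0.9]
above 24.7 [0.56  0.046 0.12 ] w 0.617 [-0.3  0.2  0.5]
-
grip 26.1 [0.56  0.045 0.019] w 0.248 [-0.9 -0.2  6.4]
lift 27.1 [0.56  0.045 0.119] w 0.247 [-0.4  0.3 -0.1]
touch True
down 30.0 [0.453 0.297 0.024] w 0.249 [-0.2  0.1  1.3]
rel 30.3 [0.453 0.297 0.024] w 0.501 [-0.3 -1.3 -0.1]
up 31.1 [0.453 0.297 0.119] w 0.499 [-0.7  0.   0.4]
home 34.6 [ 0.22  -0.477  0.231] w 0.502 [ 0.3 -0.2  0. ]
r (0.431, 0.043) (array([0.43231927, 0.04235792]), array([0.43231927, 0.04235792]), (np.int32(4), np.int32(5), np.int32(16)))
r (0.588, 0.321) (array([0.58670882, 0.32537906]), array([0.58830102, 0.32604275]), (np.int32(7), np.int32(9), np.int32(41)))
b (0.449, 0.181) (array([0.45027644, 0.1791029 ]), array([0.45061722, 0.17943513]), (np.int32(4), np.int32(4), np.int32(15)))
b (0.453, 0.297) (array([0.45461183, 0.30008459]), array([0.45447145, 0.3021444 ]), (np.int32(8), np.int32(9), np.int32(36)))
```

View pics/f_scene.png

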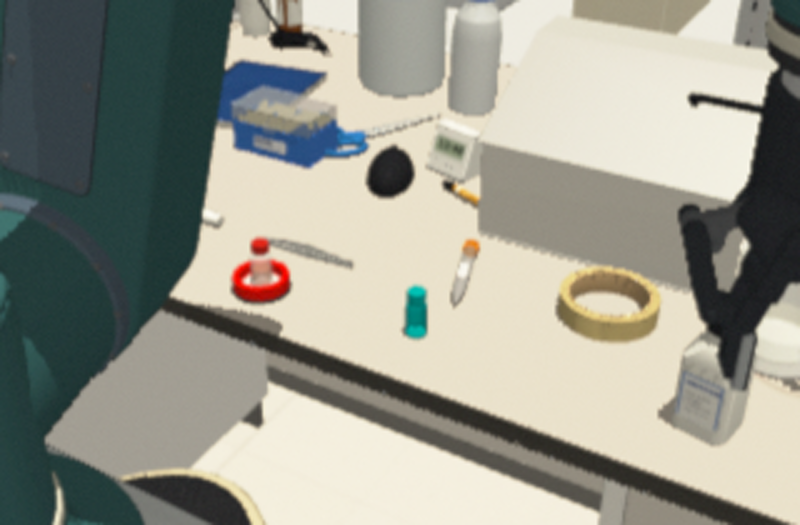

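View pics/f_top.png

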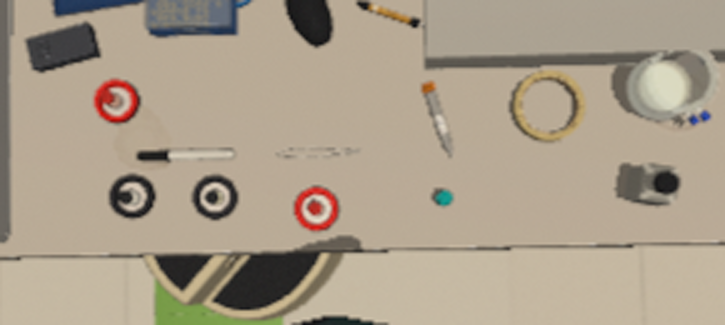

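The caps sit over their stands from above, but the arm hides the left three from the scene camera. I'll swing it aside for one check.

Run:
```python
from h import *
p=[.43,-.2,.22];r.move_to(p,ori('x',p))
im,_=vision.capture('scene');save('f2',cv2.resize(im[140:240,110:260],(750,500),interpolation=2));st('')
```

```text
36.1 [ 0.43  -0.201  0.22 ] w 0.501 [-0.2 -0.2 -0.7]
```

View pics/f2.png

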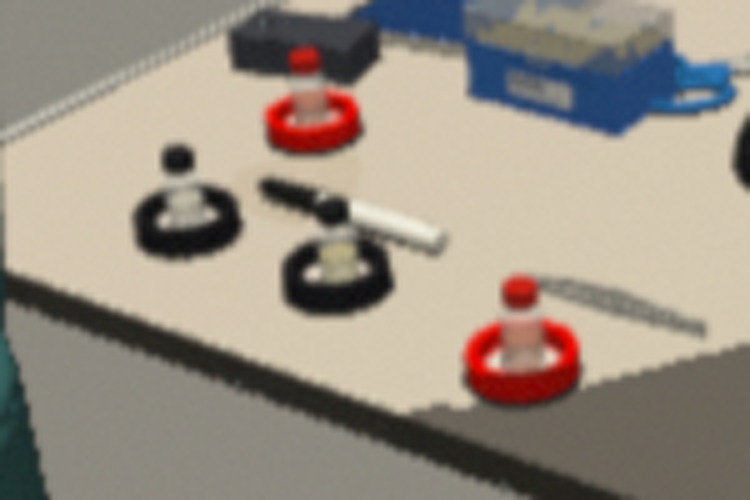

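All four vials stand upright in stands of the right colour: red at (305,90) and (521,325), black at (180,190) and (335,240). The gripper is clear of everything.

```bash
python3 -c "
from h import *
r.hand_in()"
```

```text
the job is handed in; nothing more can be done
```

All four vials are sorted and the job is handed in: each red-capped vial stands in a red stand and each black-capped vial in a black stand, one to a stand. It took about 36 s of the 93 s allowed.

- **Final views:** the last pictures from both cameras show all four vials upright in their wells. In them the turquoise look-alike, the white bottle, the marker and the tweezers look unmoved by eye.
- **Grips and forces:** every grip closed to about 21 mm, as expected for a 22 mm vial. The largest wrist force I printed was about 7 N, and each vial was lowered until the tool felt it touch the well floor.
- **One poor check:** the colour measurement of the caps in three of the stands was unreliable, because it merged cap and rim or landed several mm off. For those vials I relied on the pictures, which showed nothing wrong.

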